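# Switch off the red lever-lock toggle behind a stray candle

## Task

Switch the red-collared bench switch off, using its locking collar: first pick up the orange candle standing in the way of its lever and stand it upright on the dark wooden stand, beside the green candle. Then lift the red collar clear while the lever is still at ON, swing the lever right over to OFF (away from its white dot, to the black dot) and let the collar drop back so that it locks there. Leave the green-collared switch on, and do not knock over or shove aside anything else on the table.

Things in the scene. Friction and masses are not known exactly. Their poses are not given: they have to be found in the camera images.
- red_switch: bench switch, fixed: grey box 60 (x) x 64 (y) x 36 high, red cover, dark steel gate (to 69 high, x +-15, y +-13), toggle lever with a square red collar. Origin under the box's centre, z up. The lever swings in its x-z plane; ON is to -x (white dot), OFF to +x (black dot). This is the one to switch off.
- red_pivot (a point): pivot of the red lever, on the box's centre line 40 mm above the table; the lever's hinge axis is the box's y axis
- red_lever (a joint): red lever angle, rad: 0 = ON, leaning 0.5 rad from vertical to the box's -x; 1.0 = OFF, 0.5 rad to +x; both are stops. Stem 8 mm thick, its red tip 96 mm from the pivot. Light friction (0.04 N m), stays where it is left. Locked at either end while the collar is down (about 0.03 rad of play); pushing does not free it, it only gives a little under load
- red_collar (a joint): lift of the red collar along the lever away from the pivot, m: 0 = down (locking), 0.016 = stop. At least 0.011 is needed all the way across, then it may be let down into the other notch. Its spring pulls it down with 4 N at 0, 8 N at the stop
- red_collar_grip (a point): centre of the red collar, a ribbed block 24 (box x) x 26 (box y) x 24 along the lever, 48 mm from the pivot when down; z of its frame points out along the lever, y along the hinge. Grip it across the 26 mm, fingers upright or in line with the lever (it may turn between them); the stem sticks out 36 mm past the collar's top when it is down
- green_switch: bench switch, fixed: grey box 60 (x) x 64 (y) x 36 high, green cover, dark steel gate (to 69 high, x +-15, y +-13), toggle lever with a square green collar. Origin under the box's centre, z up. The lever swings in its x-z plane; ON is to -x (white dot), OFF to +x (black dot). It must stay on. Stands 150 to 170 beside the red one, on either side, turned up to 0.15 rad to it.
- green_lever (a joint): green lever angle, rad: 0 = ON, leaning 0.5 rad from vertical to the box's -x; 1.0 = OFF, 0.5 rad to +x; both are stops. Stem 8 mm thick, its green tip 96 mm from the pivot. Light friction (0.04 N m), stays where it is left. Locked at either end while the collar is down (about 0.03 rad of play); pushing does not free it, it only gives a little under load
- orange_candle: square candle mottled red to yellow, 45 x 45 x 129 (solid to 121, then the wick), 0.19 kg, origin under its centre, z up, sides along its x and y. It stands on the table just behind the red switch (+x side of the box, its near face 1 to 10 mm off the box), in the path of the lever; further back stands a wax melter, so keep a wide gripper across the +x direction
- dark_stand: dark stained wooden block lying flat, 90 (x) x 160 (y) x 22 high, does not move, origin under its centre. The green candle stands on it 42 mm towards its +y end; the half towards -y is free
- green_candle: square candle mottled violet to green, 45 x 46 x 123, origin under its centre, loose on the dark stand; bystander, leave it be
- blue_dye: dropper bottle with a blue mark, 33 wide x 102 high, origin under its centre, loose, stands behind the green switch; bystander, leave it be
- red_dye: dropper bottle with a red mark, 33 wide x 102 high, origin under its centre, loose, stands in the gap between the two switches; bystander, leave it be
- wick_spool: wooden spool of wick, 60 wide x 68 high, origin under its centre, loose, stands right of the switches; bystander, leave it be
- jar_purple: glass with violet wax chips, 58 wide x 72 high, origin under its centre, loose, stands left behind the switches; bystander, leave it be

How it is judged:
By the outcome, as a careful person would: the job done as asked, in the order asked, and still so for the second after the job is handed in, with the robot touching nothing.
It also fails if it takes over 59 s, if anything falls off the work surface, if the arm or the gripper's body presses on something with over 40 N, if the wrist force passes 120 N, or if a joint passes its speed limit or range.

## Robot

A 7-joint arm with a two-finger parallel gripper is mounted at the origin on a cart in front of the work surface, level with it; the furniture and walls round the work are solid. World frame = base frame: x ahead of the robot, y to its left, z up, the work surface at z = 0. Lengths are in mm, angles in rad, forces in N, time in s.
With the tool pointing down it reaches from about 400 to 925 mm from the base axis. Payload 4.1 kg.
Tool frame: the origin (TCP) lies on the centre line of the jaws, within the pads' length; the fingertips stand bot.nose_length ahead of it and the grasp point (between the pads) lies 5 mm behind it (bot.nose_length is the distance from the TCP to the fingertips, in mm); x points along the fingers, y is the direction in which the jaws open and shut, and the axes are right-handed (so a half turn about x gives the same grasp; the last joint's range is limited). The gripper opens to 85 mm and grips with 20 to 120 N. Pads are 22 mm wide; open, the fingers measure 114 mm over their backs; the gripper's body (76 mm by 85 mm) begins 54 mm behind the grasp point. The pads swing forward as they close: fully open they stand 13 mm farther back than shut.
Start: joints at [-1.382, 0.398, 0.045, 1.537, -0.019, 1.207, -0.051], TCP at [184.476, 623.306, 245.347] pointing down, gripper open.
Joint ranges: [-2.82, 2.82], [-0.49, 2.23], [-1.37, 1.46], [0, 2.46], [-1.36, 4.5], [0.23, 2], [-2.94, 2.94]. Speed limits (rad/s): [2.57, 2.57, 3.14, 3.14, 3.14, 3.14, 3.14].

## Interface

Orientations are given as a unit quaternion [w, x, y, z].
In Python, from cell import bot gives the robot as it stands.
- The arm moves only by the shell command python3 -m crank 'ROWS' [OPENING]. ROWS is JSON, a list of rows, each a list of 2 entries, a list of its own where there are three numbers: the shift along the tool's x, y, z in m, then the turn, a rotation vector about the tool's x, y, z in rad. In form: [[[dx, dy, dz], [ax, ay, az]], ...]. A call has 1 to 10 rows; each row shifts and turns the commanded pose from where the row before left it, along the tool's axes as they then stand; what a row does not reach is not made up. A row lasts 1/10 s, in which the tool goes at most 50 mm and 8.59 degrees, less where a joint would pass 70% of its speed; a pose out of reach is approached as far as the arm can. A call with a gripper value outside its range is refused whole. OPENING is the opening, from 0 (shut) to 1 (fully open), set as the call begins (- or left out, the last holds). The fingers move at their own pace and stop on an object; the grip force is fixed at half the most. Time passes only in rows, so rows that do not move let the fingers close. It gives the time, the measured TCP pose, the force and the opening at its end, in the units of the state.
- bot.get_obs(): the state, without advancing time (a new reading comes with each control period).
- bot.capture(name): name is "side" or "top" or "wrist"; returns a dict with "img" (420x560x3 uint8, red, green, blue), "fx", "fy", "cx", "cy" (pixels), "R" (3x3) and "t" (3): a world point X has camera coordinates R X + t. Camera axes: x right, y down, z forward; pixel columns grow to the right and rows downward; lengths in mm; the calibration is good to about 2 mm. A picture is of the moment at which its call begins. There is no depth.
- bot.close_job(): hands the job in, once; it reports no verdict.
The state is a dict: "clock": time; "qpos": joint angles; "qd": joint speeds; "joint_efforts": joint torques, N m; "tool_pos": TCP position; "eef_rot": TCP orientation; "wrist_force": force on the tool from outside, world axes, zero at the start; "moment": the same for the moment, N m; "opening": opening from 0.0 (shut) to 1.0 (fully open).
Only numpy, scipy, OpenCV 4.12 (cv2) and the standard library are available. Lean on these libraries where they do the work, as an engineer would, in place of code of your own. Each camera call takes 0.05 s, during which the arm holds its last target.

## Working session

There is one attempt and no reset: what is moved stays moved. The work goes in short steps, Python scripts to look and compute and a shell command to move; the robot and the scene stay as the last step left them, time stands still between calls to the robot, and variables do not carry over. Pictures are saved under pics/ and viewed, and the job is handed in when it is done.

```bash
mkdir -p pics; ls; python3 - <<'E'
from cell import bot
import cv2,numpy as np
print(bot.get_obs(), bot.nose_length)
for n in ["side","top","wrist"]:
    c=bot.capture(n); cv2.imwrite(f"pics/{n}0.png",c["img"][:,:,::-1]); np.savez(f"pics/{n}0.npz",**c)
    R=c["R"];print(n,c["fx"],c["cx"],c["cy"],(-np.array(R).T@c["t"]).round(), np.array(R).round(2).tolist())
E
```

```text
pics
{'clock': 0.0, 'qpos': array([-1.38196473,  0.39919702,  0.04505346,  1.53789262, -0.0187299 ,
        1.20689013, -0.05068614]), 'qd': array([ 0.0018083 ,  0.00078586, -0.00187659, -0.00084147, -0.00042634,
        0.00088106,  0.00073553]), 'joint_efforts': array([-4.70240218e-05, -4.75137770e+01,  1.36434440e+00, -2.54226243e+01,
        1.13943644e-02,  9.44843749e-03,  8.04073267e-06]), 'tool_pos': array([184.32494809, 622.67987296, 244.25495909]), 'eef_rot': array([ 0.69974234,  0.10068669,  0.69986021, -0.10207117]), 'wrist_force': array([ 0.20039137, -0.25233827,  0.61055585]), 'moment': array([-0.01434996,  0.01882591, -0.04028991]), 'opening': 1.0022010876585472} 14.0
side 529.2997691868514 287.77895290338245 210.74133759037446 [1779. -317.  718.] [[0.34, 0.94, -0.02], [0.43, -0.17, -0.89], [-0.84, 0.3, -0.46]]
top 473.07054325625006 278.5033211924344 207.6522047382283 [ 413.  109. 1260.] [[0.01, -1.0, 0.01], [-0.99, -0.01, -0.17], [0.17, -0.01, -0.99]]
wrist 315.3607937663434 280.92902908174557 210.87542932683442 [115. 643. 374.] [[0.28, 0.96, -0.0], [0.92, -0.27, 0.29], [0.28, -0.08, -0.96]]
```

View pics/side0.png

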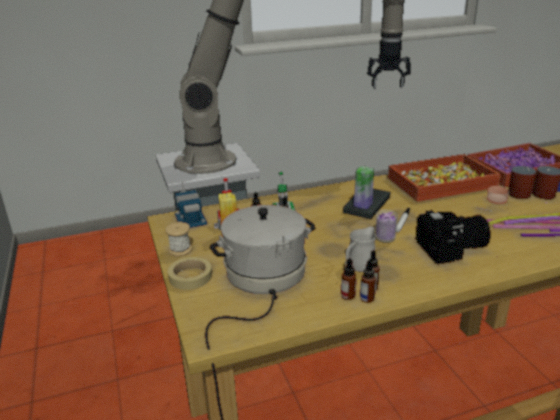

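View pics/top0.png

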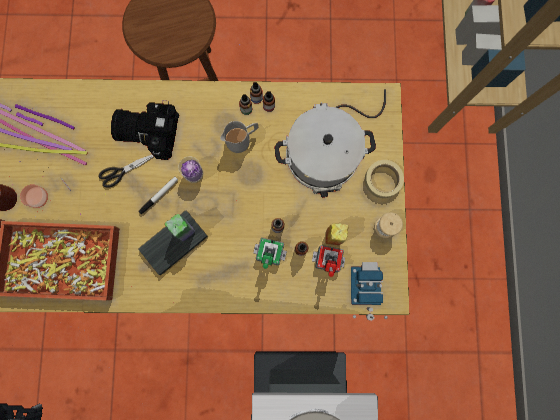

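View pics/wrist0.png

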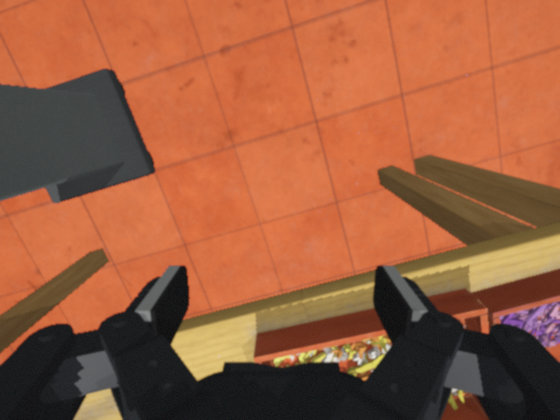

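Top view: the red switch is at about (329,260), the green at (269,251), the orange candle (yellow top) at (338,233), the stand at (173,242) with the green candle at (177,225). Next I enlarge it and measure.

```bash
cat > h.py <<'E'
import numpy as np,cv2
from scipy.spatial.transform import Rotation as Ro
def load(n): return dict(np.load(f"pics/{n}.npz"))
def ray(c,u,v):
    R=np.array(c["R"]);t=np.array(c["t"])
    d=R.T@np.array([(u-c["cx"])/c["fx"],(v-c["cy"])/c["fy"],1.]); return -R.T@t,d/np.linalg.norm(d)
def onz(c,u,v,z):
    o,d=ray(c,u,v); return o+d*(z-o[2])/d[2]
def proj(c,X):
    p=np.array(c["R"])@np.array(X,float)+c["t"]; return np.array([c["fx"]*p[0]/p[2]+c["cx"],c["fy"]*p[1]/p[2]+c["cy"]])
def tri(a,b):  # list of (o,d)
    A=np.zeros((3,3));y=np.zeros(3)
    for o,d in (a,b):
        P=np.eye(3)-np.outer(d,d);A+=P;y+=P@o
    X=np.linalg.solve(A,y); return X,[np.linalg.norm((np.eye(3)-np.outer(d,d))@(X-o)) for o,d in (a,b)]
def snap(n,name):
    from cell import bot
    c=bot.capture(n); np.savez(f"pics/{name}.npz",**c); cv2.imwrite(f"pics/{name}.png",c["img"][:,:,::-1]); return c
def crop(name,x0,y0,x1,y1,s,out):
    i=cv2.imread(f"pics/{name}.png")[y0:y1,x0:x1]; cv2.imwrite(f"pics/{out}.png",cv2.resize(i,None,fx=s,fy=s,interpolation=cv2.INTER_CUBIC))
def state():
    from cell import bot
    o=bot.get_obs(); w,x,y,z=o["eef_rot"]; return o,np.array(o["tool_pos"]),Ro.from_quat([x,y,z,w])
def delta(pos,M):  # target pos mm, rotation matrix target -> tool-frame shift m, rotvec
    o,p,r=state(); return (r.inv().apply(np.array(pos)-p)/1000).round(4),(r.inv()*Ro.from_matrix(M)).as_rotvec().round(4)
E
python3 - <<'E'
from h import *
crop("top0",230,200,410,310,4.4,"t0c"); crop("top0",120,190,230,290,5,"t0s")
c=load("top0")
for n,u,v,z in [("redbox",329,262,36),("green",269,253,36),("orange",338,230,121),("spool",389,224,68),("stand",173,243,22),("gcandle",176,225,123),("jar",191,170,72),("melt",326,146,150)]: print(n,onz(c,u,v,z).round())
o,p,r=state();print(r.as_matrix().round(2))
E
```

```text
redbox [484. -34.  36.]
green [506. 120.  36.]
orange [557. -47. 121.]
spool [ 580. -185.   68.]
stand [531. 372.  22.]
gcandle [565. 345. 123.]
jar [715. 324.  72.]
melt [759. -17. 150.]
[[-0.    0.28  0.96]
 [-0.    0.96 -0.28]
 [-1.   -0.    0.  ]]
```

View pics/t0c.png

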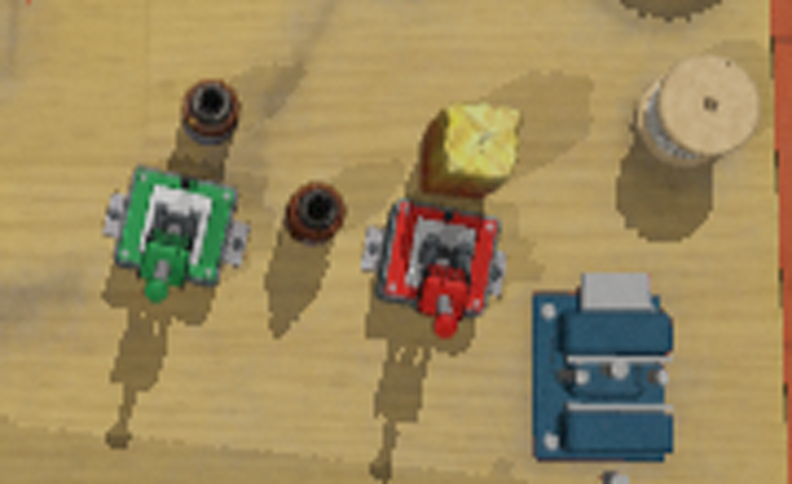

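View pics/t0s.png

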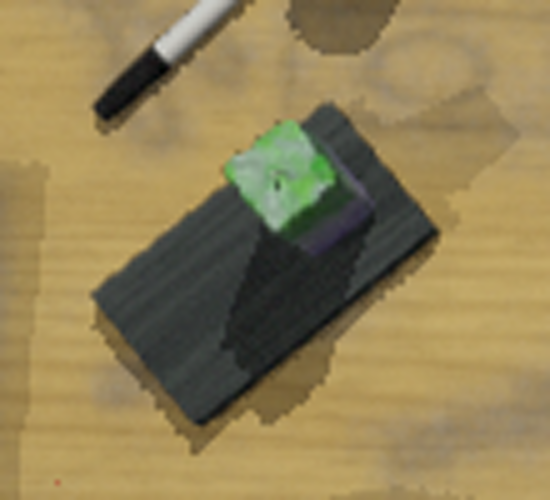

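```bash
cat >> h.py <<'E'
def down(yaw): # tool down, tool z horizontal at yaw
    z=np.array([np.cos(yaw),np.sin(yaw),0]);x=np.array([0,0,-1.]);return np.stack([x,np.cross(z,x),z],1)
E
python3 - <<'E'
from h import *
print(delta([420,370,230],down(0)))
E
```

```text
(array([ 0.0148, -0.1756,  0.2977]), array([-2.877e-01, -1.000e-04,  1.400e-03]))
```

```bash
python3 -m crank '[[[0.001,-0.01,0.015],[0,0,0]],[[0.002,-0.021,0.036],[0,0,0]],[[0.002,-0.024,0.041],[0,0,0]],[[0.002,-0.024,0.041],[0,0,0]],[[0.002,-0.024,0.041],[0,0,0]],[[0.002,-0.024,0.041],[0,0,0]],[[0.002,-0.024,0.041],[0,0,0]],[[0.002,-0.0246,0.0417],[-0.096,0,0]],[[0,0,0],[-0.096,0,0]],[[0,0,0],[-0.096,0,0]]]' 1
python3 - <<'E'
from h import *
c=snap("wrist","w1"); print(state()[1]); print(delta([420,-10,230],down(0)))
E
```

```text
clock: 1.15
tool_pos: [422.1, 366.6, 230.2]
eef_rot: [0.707, 0.0, 0.707, -0.001]
wrist_force: [-0.5, 0.1, -0.2]
opening: 0.999
[421.19845784 367.70103505 230.17728157]
(array([ 0.0004, -0.3777, -0.0022]), array([ 0.0027, -0.0002,  0.0007]))
```

View pics/w1.png

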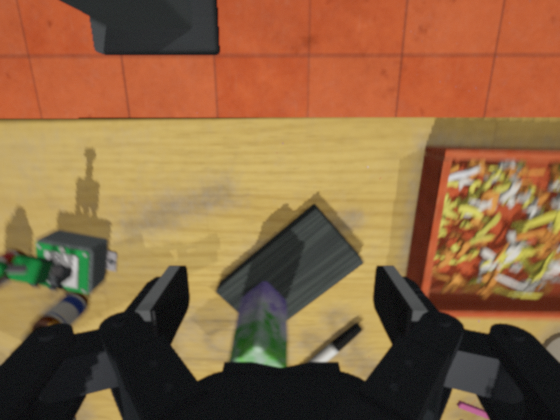

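The wrist view shows the stand's corners at about (316,206), (361,259) and (219,290), with the green candle at its lower-left end. Next I move over the switches.

```bash
python3 -m crank '[[[0,-0.02,0.003],[0,0,0]],[[0,-0.045,0.004],[0,0,0]],[[0,-0.047,0.004],[0,0,0]],[[0,-0.047,0.004],[0,0,0]],[[0,-0.047,0.004],[0,0,0]],[[0,-0.047,0.004],[0,0,0]],[[0,-0.047,0.004],[0,0,0]],[[0,-0.045,0.004],[0,0,0]],[[0,-0.03,0],[0,0,0]],[[0,0,0],[0,0,0]]]'
python3 - <<'E'
from h import *
c=snap("wrist","w2"); print(state()[1])
t=load("top0");w=load("w1")
for n,a in [("near",(316,206)),("left",(361,259)),("right",(219,290))]:
  print(n,onz(w,*a,22).round(1))
for n,a in [("L",(92,295)),("B",(203,412)),("R",(438,225)),("T",(328,103))]:
  print(n,onz(t,120+a[0]/5,190+a[1]/5,22).round(1))
E
```

```text
clock: 2.2
tool_pos: [449.8, -10.9, 230.3]
eef_rot: [0.707, 0.004, 0.707, -0.004]
wrist_force: [-0.0, -0.4, -0.4]
opening: 1.002
[450.05161574  -7.85242479 230.23509886]
near [446.  405.1  22. ]
left [510.8 460.   22. ]
right [551.9 290.8  22. ]
L [514.7 461.3  22. ]
B [454.7 400.5  22. ]
R [553.  282.4  22. ]
T [617.4 342.7  22. ]
```

View pics/w2.png

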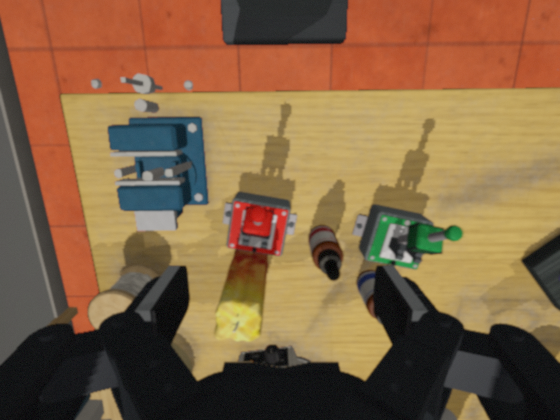

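```bash
python3 - <<'E'
from h import *
c=snap("wrist","w3"); print(state()[1])
crop("w3",190,170,350,350,3.3,"w3c")
E
```

```text
[450.33261556  -5.76830765 230.18075163]
```

View pics/w3c.png

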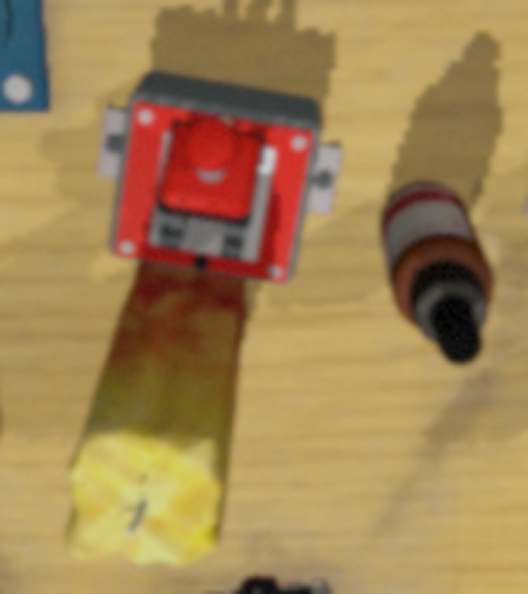

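The enlargement shows the red cover's four bolts at crop (146,117), (299,143), (277,271), (126,247), the lever tip at (208,142), the candle top centred near (146,498) and the dye cap at (460,335).

```bash
python3 - <<'E'
from h import *
w=load("w3");t=load("top0");s=load("side0")
W=lambda a:(190+a[0]/3.3,170+a[1]/3.3); T=lambda a:(230+a[0]/4.4,200+a[1]/4.4)
b=[onz(w,*W(a),37) for a in [(146,117),(299,143),(277,271),(126,247)]]
print(np.round(b,1)); c=np.mean(b,0);print("box c",c)
ex=(b[3]+b[2]-b[0]-b[1])/2; ey=(b[1]+b[2]-b[0]-b[3])/2
print("yaw",np.arctan2(ex[1],ex[0]),np.arctan2(-ey[0],ey[1]),np.linalg.norm(ex),np.linalg.norm(ey))
bt=[onz(t,*T(a),37) for a in [(403,212),(490,225),(470,300),(393,283)]];print("top cover bolts",np.mean(bt,0))
print("tip tri",tri(ray(w,*W((208,142))),ray(t,*T((446,327)))))
print("cand top tri",tri(ray(w,*W((146,498))),ray(t,*T((482,147)))), onz(w,*W((146,498)),121),onz(t,*T((482,147)),121))
print("candle corners",[onz(w,*W(a),121).round(1) for a in [(82,438),(212,432),(218,545),(75,548)]])
print("dye cap",tri(ray(w,*W((460,345))),ray(t,*T((318,208)))))
print("spool",onz(t,*T((710,103)),68))
# mask candle top in wrist
im=cv2.cvtColor(w["img"],cv2.COLOR_RGB2HSV); m=cv2.inRange(im,(20,150,190),(34,255,255)); m[:290]=0;m[350:]=0
m[:,:205]=0;m[:,265:]=0
cs,_=cv2.findContours(m,0,2);k=max(cs,key=cv2.contourArea);print(cv2.boundingRect(k),cv2.minAreaRect(k),cv2.contourArea(k))
E
```

```text
[[468.7 -57.9  37. ]
 [477.8  -8.6  37. ]
 [523.  -16.4  37. ]
 [513.9 -66.9  37. ]]
box c [495.84902922 -37.45252825  37.        ]
yaw -0.18203076408079347 -0.1801179344972485 45.99287364316912 50.731987634224694
top cover bolts [494.82463521 -36.4462796   37.        ]
tip tri (array([450.11516866, -29.682992  , 124.5860642 ]), [np.float64(0.28863628660510143), np.float64(0.28863628660510465)])
cand top tri (array([548.19940903, -49.81226823, 125.08205495]), [np.float64(0.40188675460927253), np.float64(0.40188675460932)]) [551.15297595 -50.12751438 121.        ] [548.66855811 -50.79085154 121.        ]
candle corners [array([532.6, -66.1, 121. ]), array([531. , -31.8, 121. ]), array([566.2, -31.2, 121. ]), array([567. , -70.3, 121. ])]
dye cap (array([516.73715137,  37.15186366,  99.77482052]), [np.float64(1.3716450062870384), np.float64(1.371645006286943)])
spool [ 581.87469084 -190.95557863   68.        ]
(229, 303, 27, 37) ((244.20785522460938, 319.5673828125), (39.125553131103516, 22.186140060424805), 77.00537872314453) 293.0
```

```bash
python3 - <<'E'
from h import *
crop("w3",205,240,270,345,5.7,"w3d");crop("top0",320,215,360,255,14,"t0d")
a=cv2.imread("pics/w3d.png");b=cv2.imread("pics/t0d.png");o=np.zeros((600,a.shape[1]+b.shape[1]+10,3),np.uint8);o[:a.shape[0],:a.shape[1]]=a[:600];o[:b.shape[0],a.shape[1]+10:]=b
cv2.imwrite("pics/cd.png",o);print(a.shape,b.shape)
E
```

```text
(598, 370, 3) (560, 560, 3)
```

View pics/cd.png

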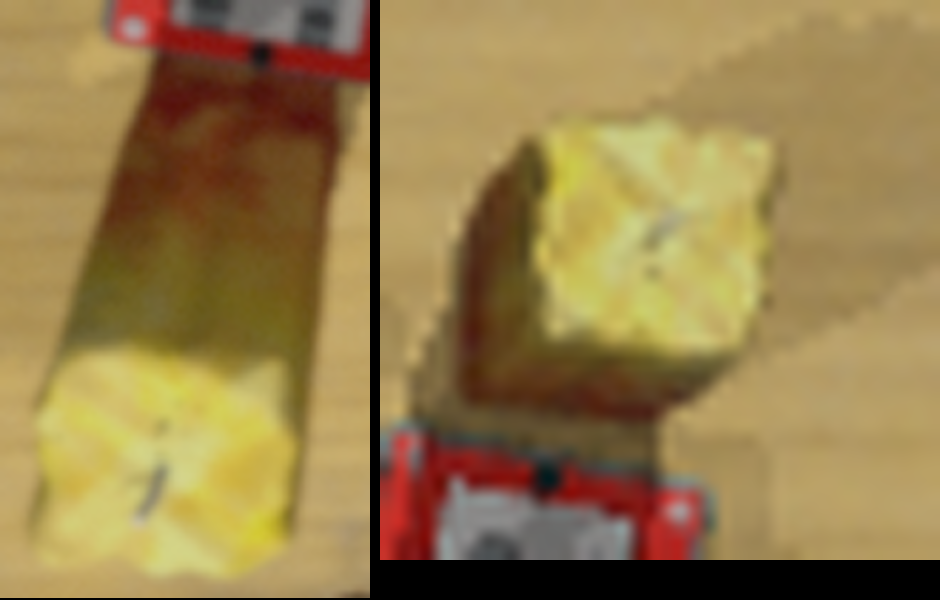

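```bash
python3 - <<'E'
from h import *
o,p,r=state(); print(o["qpos"].round(3),p, r.as_matrix().round(3).tolist())
print(delta([549.3,-50.3,200],down(-0.1)))
E
```

```text
[-0.51   0.05   0.445  2.018 -0.025  1.079  1.514] [450.33261556  -5.76830765 230.18075163] [[-0.0, 0.003, 1.0], [0.001, 1.0, -0.003], [-1.0, 0.001, -0.0]]
(array([ 0.0301, -0.0442,  0.0991]), array([ 0.0966, -0.0004, -0.0007]))
```

```bash
python3 -m crank '[[[0.004,-0.008,0.018],[0,0,0]],[[0.008,-0.0125,0.028],[0,0,0]],[[0.009,-0.0125,0.028],[0,0,0]],[[0.009,-0.0112,0.0251],[0.048,0,0]],[[0,0,0],[0.049,0,0]],[[0,0,0],[0,0,0]],[[0,0,0],[0,0,0]],[[0,0,0],[0,0,0]]]' 1
python3 - <<'E'
from h import *
print(state()[0]["qpos"].round(3),state()[1],delta([549.3,-50.3,85],down(-0.1)))
c=snap("wrist","w4")
E
```

```text
clock: 3.1
tool_pos: [549.9, -47.7, 200.5]
eef_rot: [0.706, 0.034, 0.706, -0.033]
wrist_force: [0.2, 0.8, -0.1]
opening: 0.994
[-0.402  0.293  0.5    1.837 -0.161  1.051  1.636] [549.94346578 -47.69325547 200.45666606] (array([ 0.1155, -0.0028, -0.0004]), array([ 0.0054,  0.    , -0.0009]))
```

View pics/w4.png

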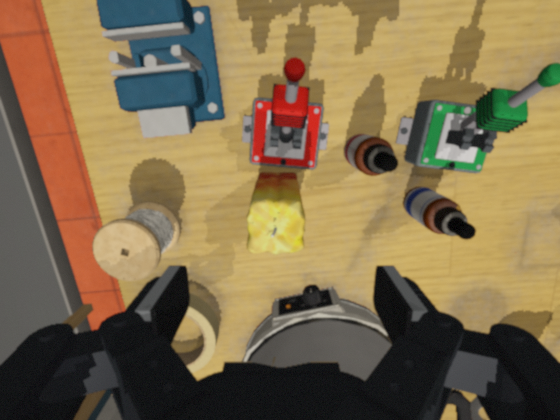

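The candle top is centred near (276,227) and looks nearly square to the image. The red cover bolts are at about (258,104), (317,109), (311,162), (256,158).

```bash
python3 - <<'E'
from h import *
w=load("w4");t=load("top0")
im=cv2.cvtColor(w["img"],cv2.COLOR_RGB2HSV); m=cv2.inRange(im,(15,110,150),(40,255,255)); 
crop("w4",240,85,330,265,3.3,"w4c")
print("cand",onz(w,276,227,121), tri(ray(w,276,227),ray(t,339.5,233.4)))
b=[onz(w,*a,37) for a in [(258,104),(317,109),(311,162),(256,158)]];print(np.round(b,1),np.mean(b,0))
print("tip",onz(w,293,70,124.2))
E
```

```text
cand [552.07992523 -51.57368765 121.        ] (array([547.76521704, -50.1004141 , 131.9238529 ]), [np.float64(1.0102900111463167), np.float64(1.0102900111463313)])
[[466.1 -60.2  37. ]
 [475.1  -8.7  37. ]
 [521.4 -17.1  37. ]
 [512.9 -67.5  37. ]] [493.85464104 -38.35888304  37.        ]
tip [452.15151845 -31.41083678 124.2       ]
```

View pics/w4c.png

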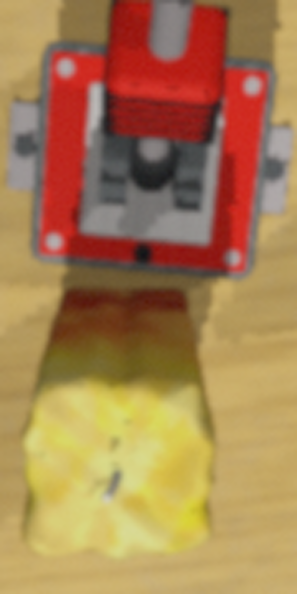

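Candle edges are square to the tool, so its yaw is about -0.1. I descend on it now.

```bash
python3 -m crank '[[[0.01,-0.001,0],[0,0,0]],[[0.02,-0.001,0],[0,0,0]],[[0.025,0,0],[0,0,0]],[[0.025,0,0],[0,0,0]],[[0.02,0,0],[0,0,0]],[[0.012,0,0],[0,0,0]],[[0.003,0,0],[0,0,0]],[[0,0,0],[0,0,0]],[[0,0,0],[0,0,0]]]' 1
python3 - <<'E'
from h import *
snap("wrist","w5");print(delta([550,-51,85],down(-0.1)))
E
```

```text
clock: 4.05
tool_pos: [551.0, -50.8, 86.2]
eef_rot: [0.707, 0.034, 0.706, -0.034]
wrist_force: [0.6, -0.2, -0.1]
opening: 0.993
(array([ 0.0013, -0.0003, -0.001 ]), array([ 0.0033,  0.0022, -0.0004]))
```

View pics/w5.png

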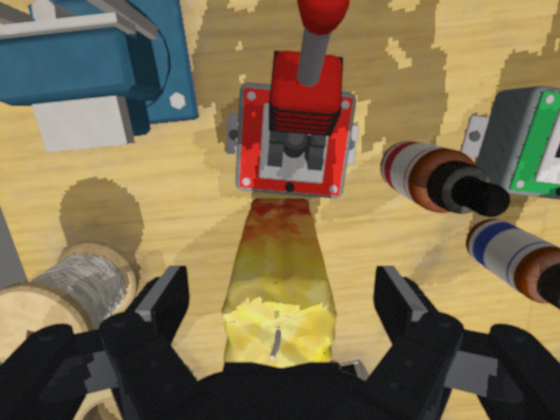

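The candle is centred between the fingers (columns 225-335, fingers at 185 and 378). Now I close on it.

```bash
python3 -m crank '[[[0,0,0],[0,0,0]],[[0,0,0],[0,0,0]],[[0,0,0],[0,0,0]],[[0,0,0],[0,0,0]],[[0,0,0],[0,0,0]],[[0,0,0],[0,0,0]],[[0,0,0],[0,0,0]],[[0,0,0],[0,0,0]]]' 0
python3 -m crank '[[[-0.005,0,0],[0,0,0]],[[-0.01,0,0],[0,0,0]],[[-0.02,0,0],[0,0,0]],[[-0.025,0,0],[0,0,0]],[[-0.03,0,0],[0,0,0]],[[-0.03,0,0],[0,0,0]],[[-0.025,0,0],[0,0,0]],[[-0.015,0,0],[0,0,0]],[[-0.005,0,0],[0,0,0]]]'
python3 - <<'E'
from h import *
snap("wrist","w6");snap("side","s6");print(delta([485,400,260],down(-0.1)),delta([485,400,260],down(-0.85)))
E
```

```text
clock: 4.9
tool_pos: [550.7, -50.9, 85.8]
eef_rot: [0.707, 0.034, 0.706, -0.034]
wrist_force: [-0.4, -0.7, 5.7]
opening: 0.492
clock: 5.8
tool_pos: [550.8, -50.7, 252.3]
eef_rot: [0.707, 0.034, 0.705, -0.034]
wrist_force: [-0.3, -0.7, -0.7]
opening: 0.49
(array([-0.0091,  0.4422, -0.1082]), array([ 0.0034,  0.0007, -0.0006])) (array([-0.0091,  0.4422, -0.1082]), array([ 7.534e-01,  4.000e-04, -8.000e-04]))
```

View pics/w6.png

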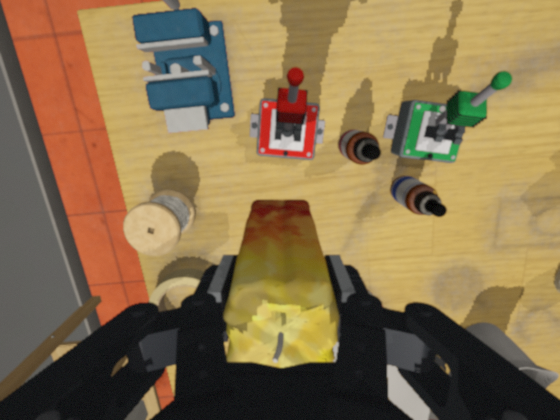

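```bash
python3 -m crank '[[[0,0.01,-0.003],[0,0,0]],[[0,0.025,-0.006],[0,0,0]],[[0,0.038,-0.0095],[0,0,0]],[[-0.001,0.042,-0.010],[0,0,0]],[[-0.001,0.042,-0.010],[0,0,0]],[[-0.001,0.042,-0.010],[0,0,0]],[[-0.001,0.042,-0.010],[0,0,0]],[[-0.001,0.042,-0.010],[0,0,0]],[[-0.001,0.042,-0.010],[0,0,0]],[[-0.001,0.039,-0.010],[0,0,0]]]'
python3 -m crank '[[[-0.001,0.035,-0.008],[0,0,0]],[[-0.001,0.025,-0.007],[0,0,0]],[[0,0.013,-0.004],[0,0,0]],[[0,0.003,0],[0,0,0]],[[0,0,0],[0,0,0]],[[0,0,0],[0,0,0]],[[0,0,0],[0,0,0]]]'
python3 - <<'E'
from h import *
snap("wrist","w7");o,p,r=state();print(p,o["qpos"].round(2),delta([485,400,260],down(-0.1)))
E
```

```text
clock: 6.9
tool_pos: [495.1, 322.7, 255.8]
eef_rot: [0.705, 0.033, 0.707, -0.034]
wrist_force: [0.4, 0.1, -1.4]
opening: 0.491
clock: 7.6
tool_pos: [486.5, 395.7, 259.5]
eef_rot: [0.706, 0.035, 0.706, -0.035]
wrist_force: [0.6, 0.0, -0.8]
opening: 0.492
[486.36281325 396.03428881 259.54608563] [-0.96  0.36  0.28  1.58 -0.1   1.22  0.81] (array([-0.0005,  0.0038, -0.0017]), array([0.0008, 0.0003, 0.0001]))
```

View pics/w7.png

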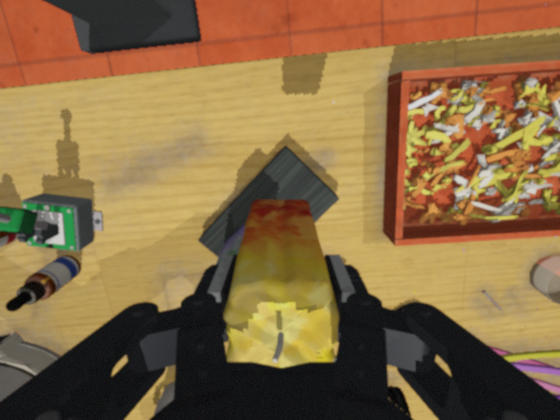

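Stand corners: near (286,147), left (338,198), right (201,240).

```bash
python3 - <<'E'
from h import *
w=load("w7")
N,L,Rr=[onz(w,*a,22) for a in [(286,147),(338,198),(201,240)]]
print(N,L,Rr,np.linalg.norm(N-L),np.linalg.norm(N-Rr))
C=(L+Rr)/2; y=(Rr-N); ang=np.arctan2(y[1],y[0]); l=L-N; print(C,ang,np.arctan2(l[1],l[0])-np.pi/2)
a=(ang+np.arctan2(l[1],l[0])-np.pi/2)/2; u=np.array([np.cos(a),np.sin(a),0]); T=C-41*u; print("slot",T,a,"gcandle",C+42*u)
print(delta([T[0],T[1],260],down(-0.1)),a+0.1)
E
```

```text
[449.24611645 404.84631243  22.        ] [515.49373404 461.38731526  22.        ] [552.91311676 288.16294764  22.        ] 87.09553282656253 156.08284522239592
[534.2034254  374.77513145  22.        ] -0.84440081710647 -0.8642855302641982
slot [507.2781518  405.69486046  22.        ] -0.8543431736853341 gcandle [561.78541299 343.10126271  22.        ]
(array([-0.0004,  0.0117,  0.0199]), array([0.0008, 0.0003, 0.0001])) -0.7543431736853341
```

```bash
python3 -m crank '[[[0,0.004,0.007],[0,0,0]],[[0,0.004,0.007],[0.07,0,0]],[[0,0.003,0.004],[0.13,0,0]],[[0,0,0],[0.14,0,0]],[[0,0,0],[0.14,0,0]],[[0,0,0],[0.14,0,0]],[[0,0,0],[0.1,0,0]],[[0,0,0],[0.034,0,0]],[[0,0,0],[0,0,0]]]'
python3 - <<'E'
from h import *
o,p,r=state();print(p,o["qpos"].round(2),delta([507,405.5,110.5],down(-0.854)))
E
```

```text
clock: 8.55
tool_pos: [505.3, 406.5, 259.4]
eef_rot: [0.644, 0.292, 0.644, -0.292]
wrist_force: [-0.1, 0.6, -1.4]
opening: 0.492
[505.33030393 406.48638143 259.36882522] [-1.05  0.41  0.43  1.53 -0.18  1.23  0.12] (array([0.1489, 0.0005, 0.0018]), array([ 0.003 ,  0.0003, -0.0005]))
```

```bash
python3 -m crank '[[[0.01,0,0.001],[0,0,0]],[[0.02,0,0],[0,0,0]],[[0.028,0,0],[0,0,0]],[[0.028,0,0],[0,0,0]],[[0.024,0,0],[0,0,0]],[[0.016,0,0],[0,0,0]],[[0.010,0,0],[0,0,0]],[[0.005,0,0],[0,0,0]],[[0.002,0,0],[0,0,0]],[[0,0,0],[0,0,0]]]'
python3 - <<'E'
from h import *
o,p,r=state();print(p);snap("wrist","w8")
snap("side","s8");crop("s8",320,120,440,240,5,"s8c")
E
```

```text
clock: 9.55
tool_pos: [506.0, 406.1, 117.0]
eef_rot: [0.644, 0.292, 0.644, -0.291]
wrist_force: [-0.2, -0.6, -0.6]
opening: 0.492
[505.95746769 406.0923098  117.02796586]
```

View pics/w8.png

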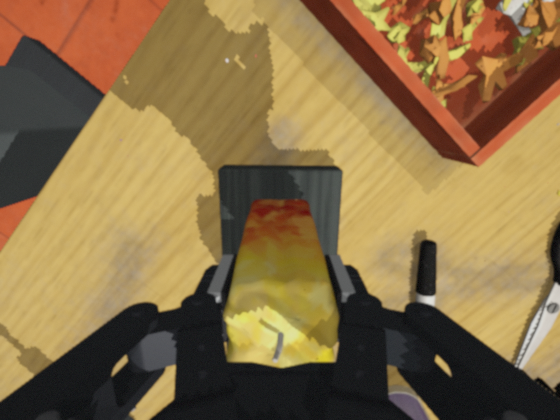

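View pics/s8c.png

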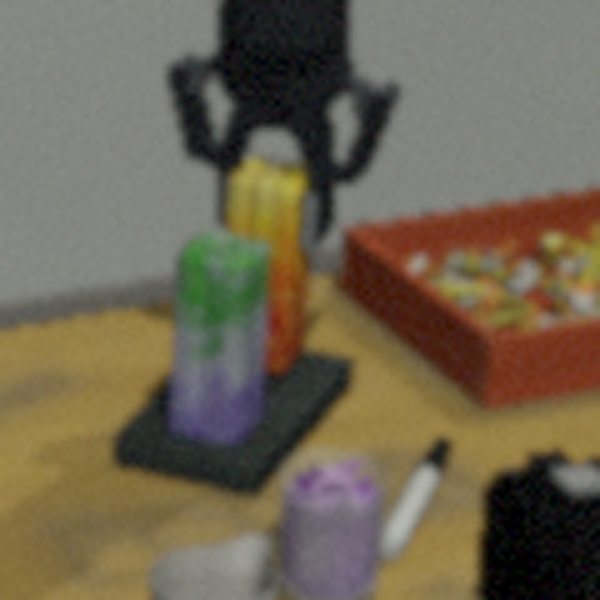

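The candle is square over the stand's free half with a clear gap to the green one. It is about 9 mm above the wood.

```bash
python3 -m crank '[[[0.003,0,0],[0,0,0]],[[0.003,0,0],[0,0,0]],[[0.002,0,0],[0,0,0]],[[0.001,0,0],[0,0,0]],[[0,0,0],[0,0,0]],[[0,0,0],[0,0,0]]]'
```

```text
clock: 10.25
tool_pos: [505.4, 405.7, 107.8]
eef_rot: [0.644, 0.292, 0.644, -0.292]
wrist_force: [-2.2, -1.5, 3.9]
opening: 0.494
```

```bash
python3 -m crank '[[[0,0,0],[0,0,0]],[[0,0,0],[0,0,0]],[[0,0,0],[0,0,0]],[[0,0,0],[0,0,0]],[[0,0,0],[0,0,0]]]' 0.95
python3 -m crank '[[[-0.005,0,0],[0,0,0]],[[-0.015,0,0],[0,0,0]],[[-0.025,0,0],[0,0,0]],[[-0.03,0,0],[0,0,0]],[[-0.03,0,0],[0,0,0]],[[-0.02,0,0],[0,0,0]],[[-0.01,0,0],[0,0,0]],[[0,0,0],[0,0,0]]]'
python3 - <<'E'
from h import *
o,p,r=state();print(p,o["qpos"].round(2));snap("wrist","w9")
snap("side","s9");crop("s9",320,120,440,240,5,"s9c")
P=np.array([494.8,-37.3,40]);e=np.array([np.cos(.181),-np.sin(.181),0])
C=P+48*(-np.sin(.5)*e+np.cos(.5)*np.array([0,0,1])); print(C, delta([C[0],C[1],242],down(-.181)),delta([420,100,242],down(-.181)))
E
```

```text
clock: 10.75
tool_pos: [505.5, 405.8, 107.2]
eef_rot: [0.644, 0.292, 0.644, -0.292]
wrist_force: [1.2, -0.7, -0.1]
opening: 0.948
clock: 11.55
tool_pos: [506.3, 406.3, 244.7]
eef_rot: [0.645, 0.293, 0.644, -0.29]
wrist_force: [0.0, -0.0, 0.2]
opening: 0.945
[506.31355254 406.25519255 244.70188629] [-1.05  0.42  0.42  1.55 -0.18  1.2   0.13]
[472.16350119 -33.15745665  82.12396297] (array([ 0.    , -0.314 ,  0.3081]), array([-6.697e-01, -5.000e-04,  9.000e-04])) (array([-0.    , -0.2654,  0.1736]), array([-6.697e-01, -5.000e-04,  9.000e-04]))
```

View pics/s9c.png

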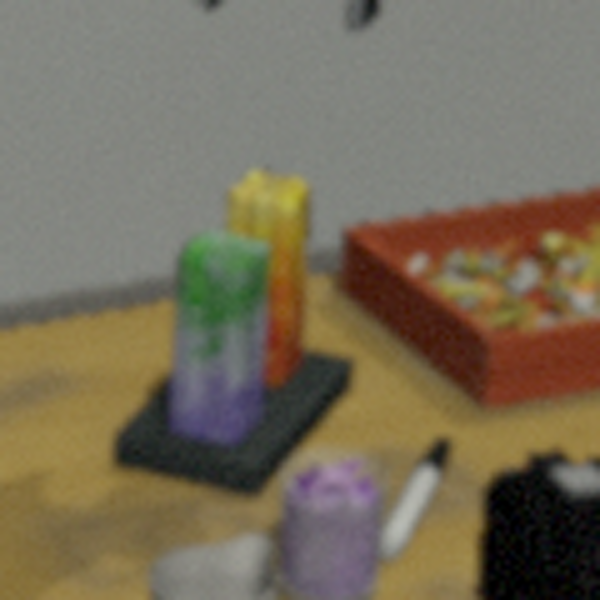

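View pics/w9.png

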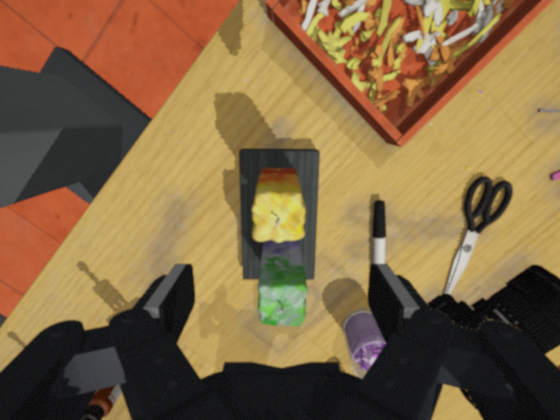

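The orange candle stands upright beside the green one. Now I head for the red switch, starting with the turn.

```bash
python3 -m crank '[[[0,0,0],[-0.07,0,0]],[[0,0,0],[-0.13,0,0]],[[0,0,0],[-0.14,0,0]],[[0,0,0],[-0.14,0,0]],[[0,0,0],[-0.12,0,0]],[[0,0,0],[-0.07,0,0]],[[0,0,0],[0,0,0]]]' 0.95
python3 - <<'E'
from h import *
print(delta([472,-33,242],down(-.181)))
E
```

```text
clock: 12.35
tool_pos: [504.7, 405.2, 240.5]
eef_rot: [0.703, 0.063, 0.705, -0.065]
wrist_force: [-1.2, -0.3, -0.3]
opening: 0.953
(array([-0.0005, -0.4369,  0.0467]), array([ 0.0001, -0.002 ,  0.0023]))
```

```bash
python3 -m crank '[[[0,-0.012,0.001],[0,0,0]],[[0,-0.028,0.003],[0,0,0]],[[0,-0.040,0.0043],[0,0,0]],[[0,-0.042,0.0045],[0,0,0]],[[0,-0.042,0.0045],[0,0,0]],[[0,-0.042,0.0045],[0,0,0]],[[0,-0.042,0.0045],[0,0,0]],[[0,-0.042,0.0045],[0,0,0]],[[0,-0.042,0.0045],[0,0,0]],[[0,-0.040,0.004],[0,0,0]]]'
python3 -m crank '[[[0,-0.033,0.004],[0,0,0]],[[0,-0.022,0.0025],[0,0,0]],[[0,-0.009,0.001],[0,0,0]],[[0,0,0],[0,0,0]],[[0,0,0],[0,0,0]],[[0,0,0],[0,0,0]],[[0,0,0],[0,0,0]]]' 0.6
python3 - <<'E'
from h import *
snap("wrist","w10");print(state()[0]["qpos"].round(2),delta([472,-33,242],down(-.181)))
E
```

```text
clock: 13.35
tool_pos: [475.9, 30.0, 241.9]
eef_rot: [0.704, 0.065, 0.704, -0.065]
wrist_force: [0.5, -0.5, -0.3]
opening: 0.951
clock: 14.05
tool_pos: [473.2, -30.2, 242.2]
eef_rot: [0.704, 0.063, 0.704, -0.063]
wrist_force: [-0.6, 0.8, -0.4]
opening: 0.597
[-0.53  0.09  0.54  1.96 -0.05  1.11  1.42] (array([ 0.0002, -0.0027, -0.0007]), array([ 0.0023, -0.0002, -0.0001]))
```

View pics/w10.png

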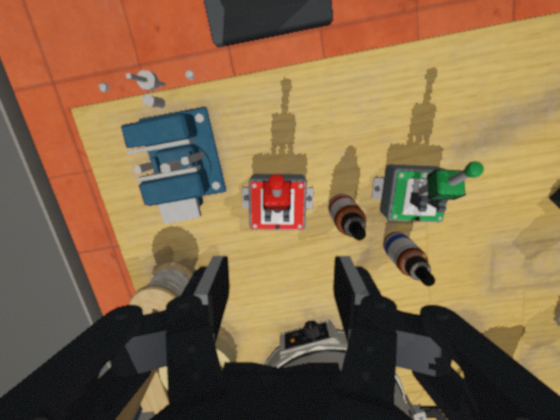

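```bash
python3 - <<'E'
from h import *
snap("wrist","w11");print(state()[1]);crop("w11",235,165,325,240,8,"w11c")
E
```

```text
[473.22054521 -30.68346231 242.20828418]
```

View pics/w11c.png

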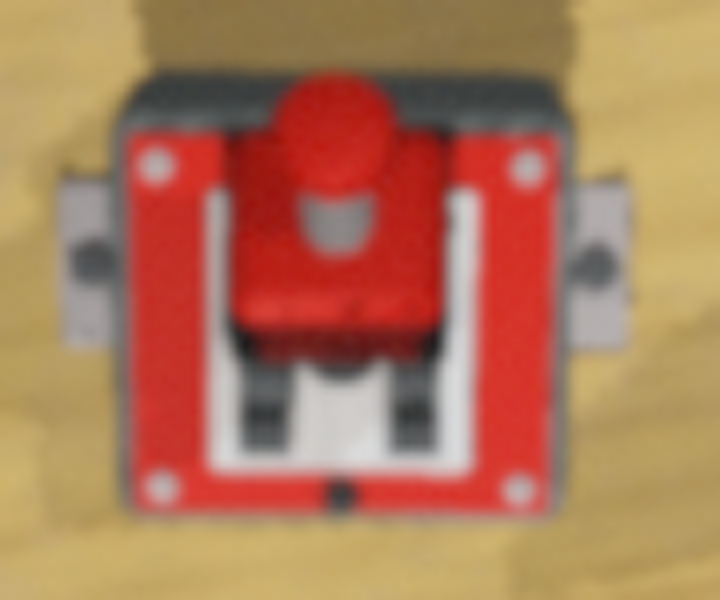

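Bolts at crop (155,167), (528,170), (518,491), (162,489); tip at (337,133). The switch is square to the tool.

```bash
python3 - <<'E'
from h import *
w=load("w11");W=lambda a:(235+a[0]/8,165+a[1]/8)
b=[onz(w,*W(a),37) for a in [(155,167),(528,170),(518,491),(162,489)]]
c=np.mean(b,0);ex=(b[3]+b[2]-b[0]-b[1])/2; ey=(b[1]+b[2]-b[0]-b[3])/2
yaw=(np.arctan2(ex[1],ex[0])+np.arctan2(-ey[0],ey[1]))/2
print(c,np.arctan2(ex[1],ex[0]),np.arctan2(-ey[0],ey[1]),np.linalg.norm(ex),np.linalg.norm(ey))
P=np.array([c[0],c[1],40]);e=np.array([np.cos(yaw),np.sin(yaw),0])
for d in (48,96):
  C=P+d*(-np.sin(.5)*e+np.cos(.5)*np.array([0,0,1])); print(d,C)
print("tip",onz(w,*W((337,133)),124.2)); 
E
```

```text
[495.85043293 -38.37940471  37.        ] -0.1853703648638341 -0.1849807311286624 46.20726539627407 50.34399968251362
48 [473.2314288  -34.14237796  82.12396297]
96 [450.61242467 -29.90535121 124.24792594]
tip [450.88231261 -29.67436194 124.2       ]
```

```bash
python3 - <<'E'
from h import *
print(delta([470.5,-33.2,81.6],down(-.185)))
E
```

```text
(array([ 0.1606, -0.003 , -0.0022]), array([ 0.0059, -0.0001, -0.0001]))
```

```bash
python3 -m crank '[[[0.01,-0.001,-0.001],[0,0,0]],[[0.02,0,-0.001],[0,0,0]],[[0.025,0,0],[0,0,0]],[[0.025,0,0],[0,0,0]],[[0.015,0,0],[0,0,0]],[[0.005,0,0],[0,0,0]],[[0,0,0],[0,0,0]],[[0,0,0],[0,0,0]]]' 0.6
python3 - <<'E'
from h import *
snap("wrist","w12")
print(delta([470.5,-33.2,81.6],down(-.185)))
E
```

```text
clock: 14.95
tool_pos: [471.5, -32.2, 142.8]
eef_rot: [0.705, 0.064, 0.704, -0.064]
wrist_force: [1.0, 0.0, 1.0]
opening: 0.603
(array([ 0.0615, -0.0013, -0.0011]), array([ 0.0043,  0.0017, -0.0007]))
```

View pics/w12.png

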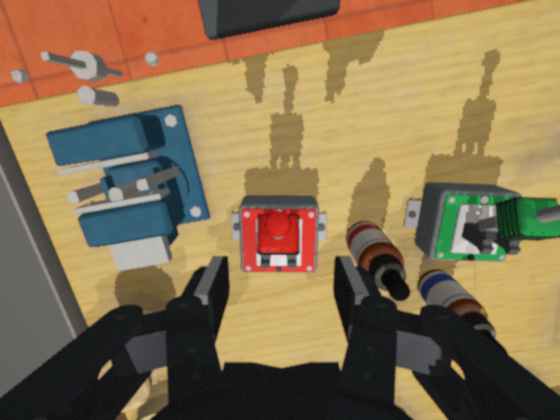

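The collar is centred between the fingers (column 279 against 281). I finish the descent and close.

```bash
python3 -m crank '[[[0.01,-0.001,-0.001],[0,0,0]],[[0.02,0,0],[0,0,0]],[[0.018,0,0],[0,0,0]],[[0.01,0,0],[0,0,0]],[[0.003,0,0],[0,0,0]],[[0,0,0],[0,0,0]],[[0,0,0],[0,0,0]],[[0,0,0],[0,0,0]]]' 0.6
python3 - <<'E'
from h import *
snap("wrist","w13")
print(delta([470.5,-33.2,81.6],down(-.185)))
E
```

```text
clock: 15.8
tool_pos: [470.5, -33.0, 82.0]
eef_rot: [0.705, 0.064, 0.704, -0.064]
wrist_force: [-0.1, 0.2, 0.2]
opening: 0.604
(array([ 0.0003, -0.0002,  0.0002]), array([ 0.0043,  0.0014, -0.0006]))
```

View pics/w13.png

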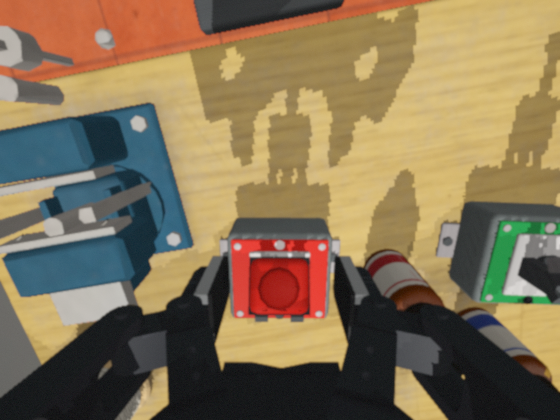

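```bash
python3 -m crank '[[[0,0,0],[0,0,0]],[[0,0,0],[0,0,0]],[[0,0,0],[0,0,0]],[[0,0,0],[0,0,0]],[[0,0,0],[0,0,0]],[[0,0,0],[0,0,0]]]' 0
python3 - <<'E'
from h import *
o,p,r=state();print(p,o["wrist_force"],o["moment"],o["opening"])
E
```

```text
clock: 16.45
tool_pos: [469.9, -33.8, 81.9]
eef_rot: [0.704, 0.064, 0.704, -0.064]
wrist_force: [-0.5, -1.7, 5.1]
opening: 0.292
[469.86398144 -33.75034171  81.86960342] [-0.54395472 -1.74187017  5.10622411] [-0.38424464  0.3228876  -0.03248794] 0.29191434480625367
```

```bash
python3 -m crank '[[[-0.0025,0,-0.0014],[0,0,0]],[[-0.0025,0,-0.0014],[0,0,0]],[[-0.0025,0,-0.0014],[0,0,0]],[[-0.0025,0,-0.0014],[0,0,0]],[[-0.0023,0,-0.0011],[0,0,0]],[[0,0,0],[0,0,0]],[[0,0,0],[0,0,0]],[[0,0,0],[0,0,0]]]'
python3 - <<'E'
from h import *
o,p,r=state();print(p,o["wrist_force"],o["opening"]);snap("wrist","w14");snap("side","s14")
E
```

```text
clock: 17.25
tool_pos: [463.7, -32.5, 93.6]
eef_rot: [0.705, 0.064, 0.704, -0.064]
wrist_force: [3.5, -5.5, -6.1]
opening: 0.294
[463.67290155 -32.51434004  93.60645443] [ 3.53484393 -5.45358403 -6.11365578] 0.2937101805118599
```

View pics/w14.png

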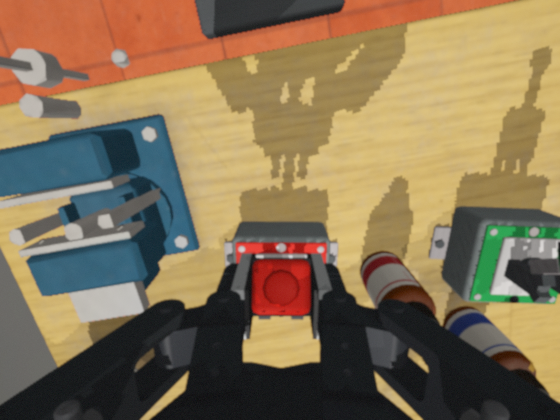

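Lift is about 13 mm along the lever and the spring pulls back with about 7 N, as expected. I swing the first half along the arc.

```bash
python3 -m crank '[[[-0.0034,-0.0005,0.0058],[0,0,0]],[[-0.0023,0,0.0063],[0,0,0]],[[-0.0017,0,0.0065],[0,0,0]],[[-0.001,0,0.0066],[0,0,0]],[[-0.0003,0,0.0067],[0,0,0]],[[0,0,0],[0,0,0]],[[0,0,0],[0,0,0]]]'
python3 - <<'E'
from h import *
o,p,r=state();print(p,o["wrist_force"],o["opening"]);snap("wrist","w15")
g=p+[0,0,5]-np.array([495.3,-37.7,40]);x=g@[np.cos(.185),-np.sin(.185),0];print(x,g[2],np.hypot(x,g[2]))
E
```

```text
clock: 18.05
tool_pos: [490.6, -37.6, 100.6]
eef_rot: [0.701, 0.064, 0.708, -0.064]
wrist_force: [-6.2, -1.9, -7.8]
opening: 0.289
[490.61790649 -37.62868467 100.62006725] [-6.22075674 -1.855913   -7.8442068 ] 0.28888775238946285
-4.615317647359585 65.6200672495334 65.78217374653498
```

View pics/w15.png

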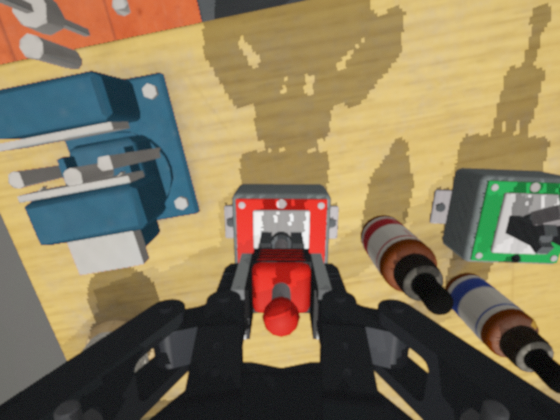

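The lever is about upright at -0.07 rad with roughly 12.7 mm lift, trailing the command by 4.6 mm. I make that up, add 1 mm of lift and carry on.

```bash
python3 -m crank '[[[-0.001,0,0.0046],[0,0,0]],[[0.0003,0,0.0067],[0,0,0]],[[0.001,0,0.0066],[0,0,0]],[[0.0017,0,0.0065],[0,0,0]],[[0.0015,0,0.004],[0,0,0]],[[0,0,0],[0,0,0]],[[0,0,0],[0,0,0]]]'
python3 - <<'E'
from h import *
o,p,r=state();print(p,o["wrist_force"],o["opening"],r.as_matrix()[:,0].round(3));snap("wrist","w16")
g=p+[0,0,5]-np.array([495.3,-37.7,40]);x=g@[np.cos(.185),-np.sin(.185),0];print(x,g[2],np.hypot(x,g[2]),np.arctan2(x,g[2]))
E
```

```text
clock: 18.8
tool_pos: [517.7, -42.7, 97.0]
eef_rot: [0.7, 0.064, 0.708, -0.064]
wrist_force: [-7.7, -0.9, -5.0]
opening: 0.29
[517.66514848 -42.66282165  97.03070121] [-7.72995277 -0.90722723 -4.96208366] 0.2899403057485867 [-0.012  0.001 -1.   ]
22.896409033984582 62.03070121272788 66.12150512196656 0.3536005070042999
```

View pics/w16.png

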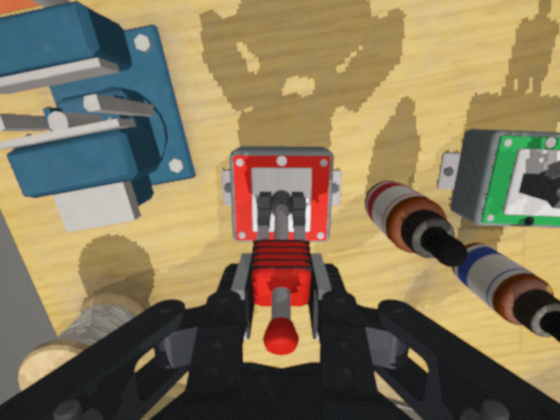

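```bash
python3 -m crank '[[[0.001,0,0.0035],[0,0,0]],[[0.001,0,0.0035],[0,0,0]],[[0.001,0,0.0025],[0,0,0]],[[0,0,0.001],[0,0,0]],[[0,0,0],[0,0,0]],[[0,0,0],[0,0,0]]]'
python3 - <<'E'
from h import *
o,p,r=state();print(p,o["wrist_force"],o["opening"]);
g=p+[0,0,5]-np.array([495.3,-37.7,40]);x=g@[np.cos(.185),-np.sin(.185),0];print(x,g[2],np.hypot(x,g[2]),np.arctan2(x,g[2]))
E
```

```text
clock: 19.45
tool_pos: [526.6, -44.3, 93.8]
eef_rot: [0.699, 0.064, 0.709, -0.064]
wrist_force: [-9.5, -0.5, -2.9]
opening: 0.293
[526.61837238 -44.3476977   93.83620981] [-9.48497174 -0.53748059 -2.91908161] 0.29283938885169536
32.00678446655466 58.83620981148164 66.97860730762602 0.4982235263521584
```

```bash
python3 -m crank '[[[0.0008,0,0.0015],[0,0,0]],[[0.0008,0,0.0015],[0,0,0]],[[0,0,0],[0,0,0]],[[0,0,0],[0,0,0]],[[0,0,0],[0,0,0]]]'
python3 - <<'E'
from h import *
o,p,r=state();print(p,o["wrist_force"],o["opening"]);snap("wrist","w17");snap("side","s17")
g=p+[0,0,5]-np.array([495.3,-37.7,40]);x=g@[np.cos(.185),-np.sin(.185),0];print(x,g[2],np.hypot(x,g[2]),np.arctan2(x,g[2]))
E
```

```text
clock: 19.95
tool_pos: [525.6, -44.2, 91.5]
eef_rot: [0.696, 0.064, 0.712, -0.063]
wrist_force: [-17.1, -0.6, 2.2]
opening: 0.289
[525.59365774 -44.15432618  91.47731043] [-17.14262239  -0.5704107    2.16788363] 0.28859859202976434
30.96398528758859 56.47731043194794 64.4085008249425 0.5015027301901565
```

View pics/w17.png

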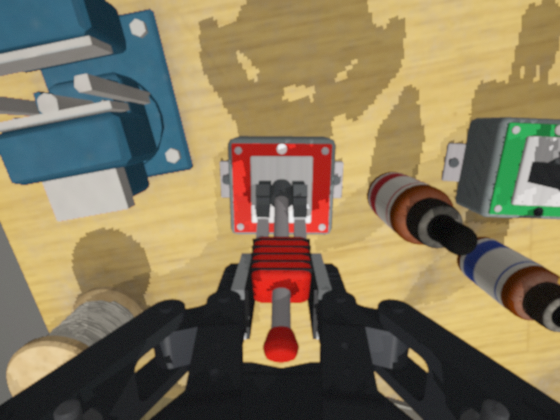

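The force jumped to 17 N at 0.50 rad, so the lever is at the OFF stop. I let the collar down along the lever.

```bash
python3 -m crank '[[[0.0022,0,-0.0012],[0,0,0]],[[0.0022,0,-0.0012],[0,0,0]],[[0.0022,0,-0.0012],[0,0,0]],[[0.0018,0,-0.001],[0,0,0]],[[0,0,0],[0,0,0]],[[0,0,0],[0,0,0]]]'
python3 - <<'E'
from h import *
o,p,r=state();print(p,o["wrist_force"],o["opening"])
g=p+[0,0,5]-np.array([495.3,-37.7,40]);x=g@[np.cos(.185),-np.sin(.185),0];print(x,g[2],np.hypot(x,g[2]),np.arctan2(x,g[2]))
E
```

```text
clock: 20.65
tool_pos: [521.9, -43.5, 84.4]
eef_rot: [0.696, 0.065, 0.712, -0.063]
wrist_force: [-19.0, 1.5, 10.4]
opening: 0.292
[521.85445805 -43.46171854  84.42688898] [-18.96605547   1.53256378  10.42616606] 0.29217052587337394
27.161187584875258 49.426888979471755 56.39811579485443 0.5024765341006692
```

```bash
python3 -m crank '[[[0.001,0,-0.0015],[0,0,0]],[[0.001,0,-0.0015],[0,0,0]],[[0,0,0],[0,0,0]],[[0,0,0],[0,0,0]]]'
python3 - <<'E'
from h import *
o,p,r=state();print(p,o["wrist_force"],o["opening"]);snap("wrist","w18")
g=p+[0,0,5]-np.array([495.3,-37.7,40]);x=g@[np.cos(.185),-np.sin(.185),0];print(x,g[2],np.hypot(x,g[2]),np.arctan2(x,g[2]))
E
```

```text
clock: 21.05
tool_pos: [521.8, -43.5, 84.4]
eef_rot: [0.699, 0.065, 0.71, -0.063]
wrist_force: [-17.7, 0.5, 18.5]
opening: 0.291
[521.84388454 -43.46717954  84.37002641] [-17.70669431   0.52906043  18.53921746] 0.290626698019775
27.151799032852285 49.37002640870587 56.34376361512171 0.5028165328852663
```

View pics/w18.png

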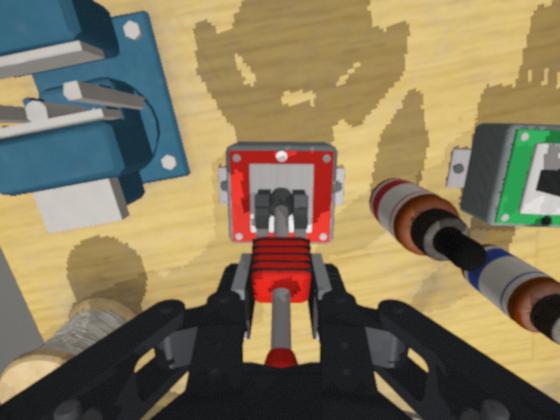

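The force rises without motion, so the collar is seated or stuck. I relax the load, open, and look.

```bash
python3 -m crank '[[[-0.001,0,-0.002],[0,0,0]],[[-0.001,0,-0.002],[0,0,0]],[[0,0,0],[0,0,0]],[[0,0,0],[0,0,0]]]'
python3 - <<'E'
from h import *
o,p,r=state();print(p,o["wrist_force"],o["opening"])
E
```

```text
clock: 21.5
tool_pos: [521.4, -43.4, 85.4]
eef_rot: [0.702, 0.064, 0.707, -0.064]
wrist_force: [-6.4, -1.2, -1.3]
opening: 0.292
[521.38849753 -43.35553846  85.36069619] [-6.39308983 -1.1515738  -1.34045228] 0.2917228765272
```

```bash
python3 -m crank '[[[0,0,0],[0,0,0]],[[0,0,0],[0,0,0]],[[0,0,0],[0,0,0]],[[0,0,0],[0,0,0]]]' 0.6
python3 -m crank '[[[-0.005,0,0],[0,0,0]],[[-0.015,0,0],[0,0,0]],[[-0.025,0,0],[0,0,0]],[[-0.03,0,0],[0,0,0]],[[-0.03,0,0],[0,0,0]],[[-0.03,0,0],[0,0,0]],[[-0.02,0,0],[0,0,0]],[[-0.005,0,0],[0,0,0]],[[0,0,0],[0,0,0]],[[0,0,0],[0,0,0]]]'
python3 - <<'E'
from h import *
o,p,r=state();print(p,o["wrist_force"]);w=snap("wrist","w20")
P=np.array([495.3,-37.7,40]);e=np.array([np.cos(.185),-np.sin(.185),0]);L=np.sin(.5)*e+np.cos(.5)*np.array([0,0,1])
print("tip",proj(w,P+96*L));y=np.array([np.sin(.185),np.cos(.185),0]);n=np.cross(y,L)
for l in (0,12):
  print(l,"collar top corners",[proj(w,P+(60+l)*L+a*12*n+b*13*y).round(1).tolist() for a in(-1,1) for b in (-1,1)],"bottom",[proj(w,P+(36+l)*L+a*12*n+b*13*y).round(1).tolist() for a in(-1,1) for b in (-1,1)])
crop("w20",210,60,350,300,2.5,"w20c")
E
```

```text
clock: 21.9
tool_pos: [525.5, -43.1, 86.4]
eef_rot: [0.705, 0.064, 0.704, -0.063]
wrist_force: [-0.3, 0.2, 0.9]
opening: 0.601
clock: 22.9
tool_pos: [523.5, -43.3, 244.7]
eef_rot: [0.704, 0.064, 0.705, -0.064]
wrist_force: [-0.5, 0.3, 0.1]
opening: 0.602
[523.5123191  -43.30582873 244.65480106] [-0.4654732   0.26868896  0.07584051]
tip [281.40667113 227.27724786]
0 collar top corners [[267.0, 188.2], [296.1, 188.3], [267.7, 207.2], [295.1, 207.4]] bottom [[267.9, 171.5], [295.3, 171.6], [268.5, 190.4], [294.4, 190.5]]
12 collar top corners [[266.6, 197.3], [296.5, 197.5], [267.3, 216.4], [295.5, 216.5]] bottom [[267.5, 179.6], [295.7, 179.7], [268.1, 198.6], [294.7, 198.7]]
```

View pics/w20.png

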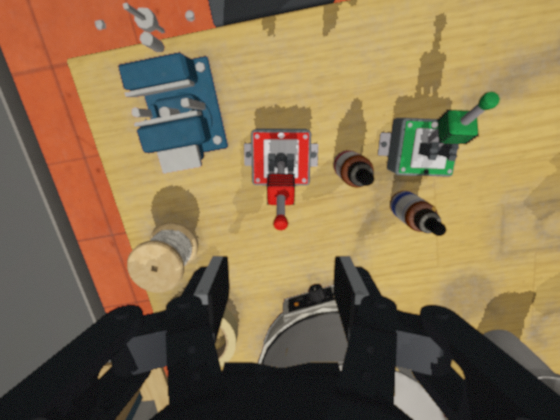

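View pics/w20c.png

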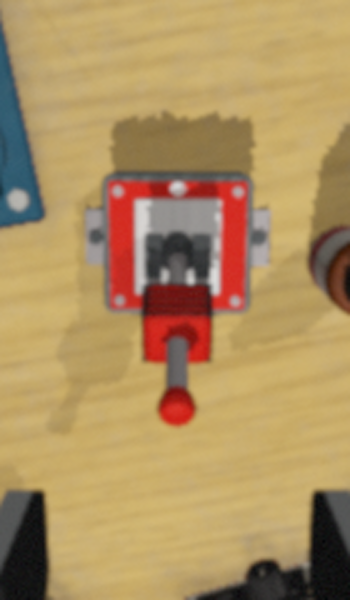

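```bash
python3 - <<'E'
from h import *
w=snap("wrist","w21");o,p,r=state();print(p)
crop("w21",230,110,330,240,4.5,"w21c")
P=np.array([495.3,-37.7,40]);e=np.array([np.cos(.185),-np.sin(.185),0]);y=np.array([np.sin(.185),np.cos(.185),0])
C=lambda q:((q-[230,110])*4.5).round(0).tolist()
print("bolts",[C(proj(w,P-[0,0,3]+a*23*e+b*25.2*y)) for a in(-1,1) for b in (-1,1)])
for th in(.4,.45,.5):
  L=np.sin(th)*e+np.cos(th)*np.array([0,0,1]);n=np.cross(y,L);print(th,"tip",C(proj(w,P+96*L)),"collar near-top edge l=0",C(proj(w,P+60*L+12*n)),C(proj(w,P+36*L-12*n)),"l=4",C(proj(w,P+64*L+12*n)))
E
```

```text
[523.43330752 -43.34396169 244.39529853]
bolts [[124.0, 121.0], [342.0, 122.0], [127.0, 316.0], [336.0, 318.0]]
0.4 tip [232.0, 492.0] collar near-top edge l=0 [232.0, 422.0] [233.0, 261.0] l=4 [232.0, 434.0]
0.45 tip [232.0, 512.0] collar near-top edge l=0 [232.0, 431.0] [233.0, 270.0] l=4 [232.0, 444.0]
0.5 tip [232.0, 529.0] collar near-top edge l=0 [232.0, 439.0] [233.0, 278.0] l=4 [232.0, 453.0]
```

View pics/w21c.png

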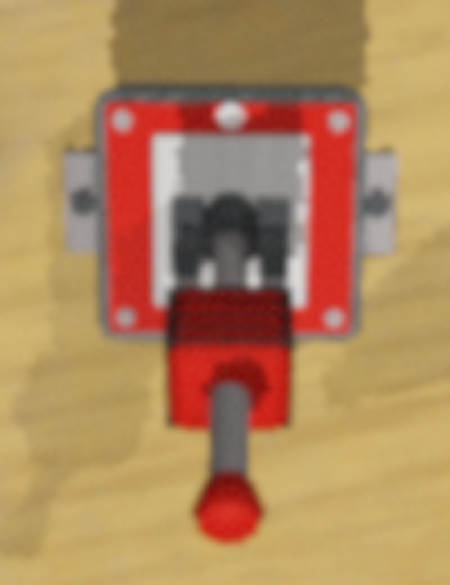

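The tip at (228,510) lies a little short of the predicted 529. I check it with a top view.

```bash
python3 - <<'E'
from h import *
snap("top","t22");crop("t22",290,215,380,300,8,"t22c");snap("side","s22");crop("s22",200,160,330,260,6,"s22c")
w=load("t22");P=np.array([495.3,-37.7,40]);e=np.array([np.cos(.185),-np.sin(.185),0])
C=lambda q:((q-[290,215])*8).round(0).tolist()
for th in(.4,.45,.5):
  L=np.sin(th)*e+np.cos(th)*np.array([0,0,1]);print(th,C(proj(w,P+96*L)))
y=np.array([np.sin(.185),np.cos(.185),0]);print("bolts",[C(proj(w,P-[0,0,3]+a*23*e+b*25.2*y)) for a in(-1,1) for b in (-1,1)])
E
```

```text
0.4 [380.0, 199.0]
0.45 [382.0, 186.0]
0.5 [383.0, 173.0]
bolts [[387.0, 428.0], [233.0, 397.0], [411.0, 287.0], [258.0, 257.0]]
```

View pics/t22c.png

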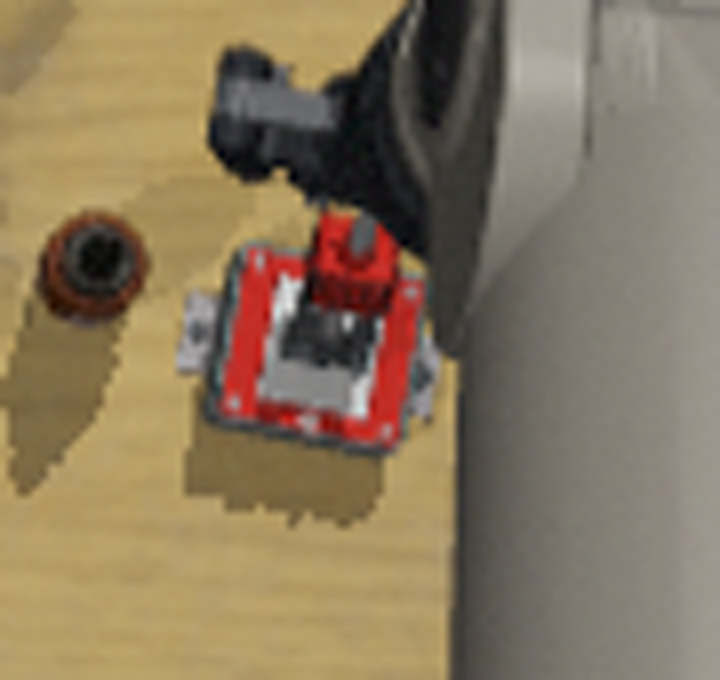

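View pics/s22c.png

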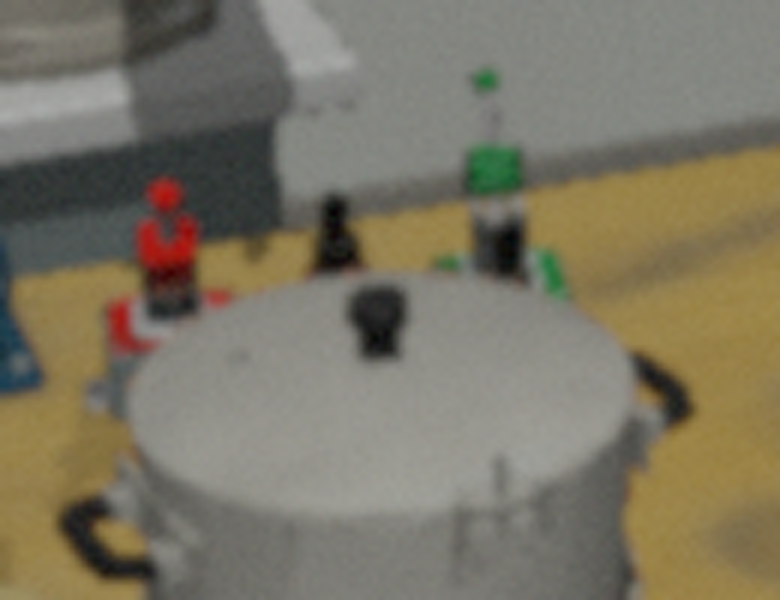

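The arm hides the lever tip in the top view. I move aside to the left for a clear one.

```bash
python3 -m crank '[[[-0.002,0.015,-0.005],[0,0,0]],[[-0.003,0.03,-0.01],[0,0,0]],[[-0.003,0.04,-0.012],[0,0,0]],[[-0.003,0.042,-0.012],[0,0,0]],[[-0.003,0.042,-0.012],[0,0,0]],[[-0.002,0.042,-0.012],[0,0,0]],[[-0.002,0.04,-0.012],[0,0,0]],[[0,0.03,-0.01],[0,0,0]],[[0,0.015,-0.005],[0,0,0]],[[0,0,0],[0,0,0]]]'
python3 - <<'E'
from h import *
w=snap("top","t23");crop("t23",290,215,380,300,8,"t23c")
snap("wrist","w23")
E
```

```text
clock: 24.1
tool_pos: [488.1, 266.0, 263.0]
eef_rot: [0.704, 0.062, 0.705, -0.063]
wrist_force: [0.2, -0.2, -0.3]
opening: 0.601
```

View pics/t23c.png

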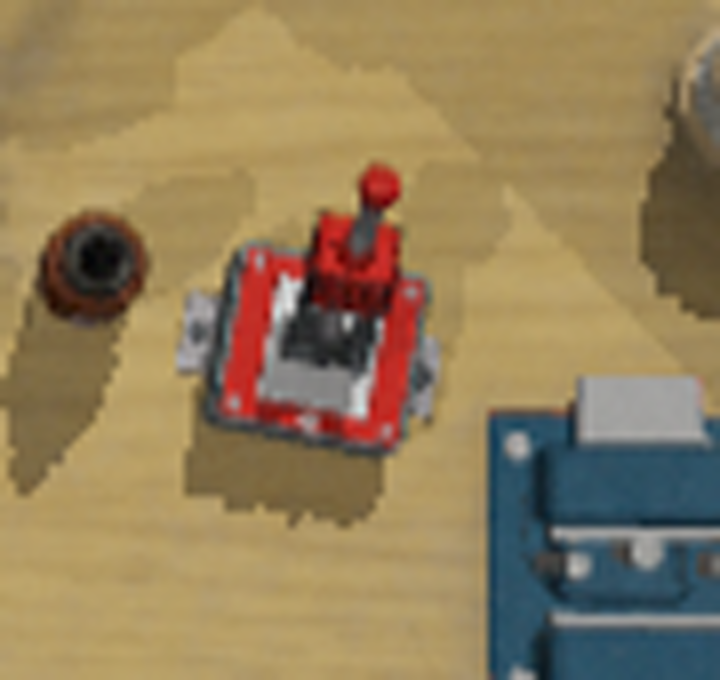

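View pics/t23.png

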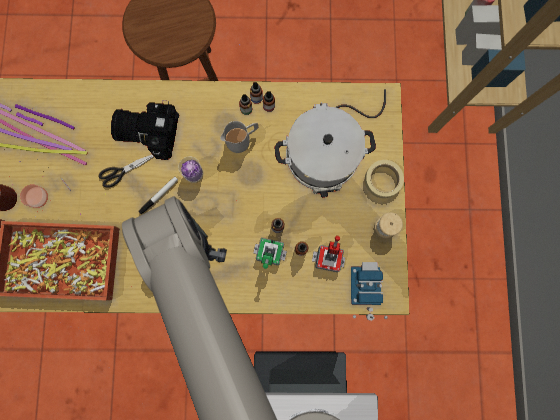

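View pics/w23.png

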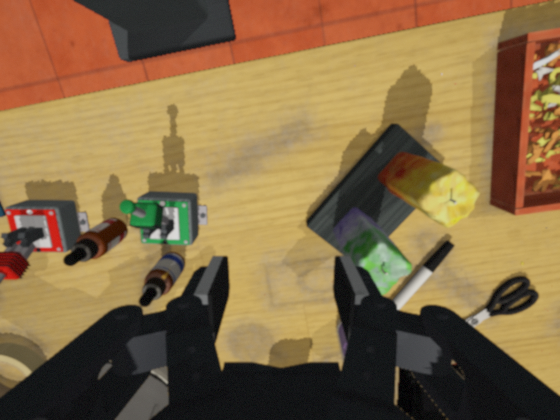

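```bash
python3 - <<'E'
from h import *
t=load("t23");w=load("w21");P=np.array([495.3,-37.7,40]);e=np.array([np.cos(.185),-np.sin(.185),0])
def blob(c,x0,y0,x1,y1):
    im=cv2.cvtColor(c["img"],cv2.COLOR_RGB2HSV)
    m=cv2.inRange(im,(0,150,90),(8,255,255))|cv2.inRange(im,(172,150,90),(180,255,255)); z=np.zeros_like(m);z[y0:y1,x0:x1]=m[y0:y1,x0:x1]
    k=cv2.moments(z,True);return k["m10"]/k["m00"],k["m01"]/k["m00"],k["m00"]
a=blob(t,333,234,342,241.0.__int__());b=blob(w,270,215,292,233);print(a,b)
X,r=tri(ray(t,a[0],a[1]),ray(w,b[0],b[1]));d=X-P;print("OFF",X,r,np.arctan2(d@e,d[2]),np.linalg.norm(d))
X=np.array([450.115,-29.68,124.59]);d=X-P;print("ON",np.arctan2(d@e,d[2]),np.linalg.norm(d))
for th in(-.5,-.45,.45,.5):
  for l in (91,96):
    L=np.sin(th)*e+np.cos(th)*np.array([0,0,1]);print(th,l,proj(t,P+l*L),proj(w,P+l*L))
E
```

```text
(337.05, 237.9, 20.0) (280.3636363636364, 222.52727272727273, 165.0)
OFF [538.5188234  -46.07801566 115.64635469] [np.float64(0.7990024265761436), np.float64(0.7990024265761374)] 0.5270422858828896 87.52387571605371
ON -0.4970590664582 96.23654568302003
-0.5 91 [331.23002266 273.39876031] [282.16495358 116.43058247]
-0.5 96 [331.27950093 274.33259331] [282.20513323 113.13238217]
-0.45 91 [331.6283671  271.69242057] [282.14042243 121.91223551]
-0.45 96 [331.70158972 272.52600597] [282.1788653  119.02301258]
0.45 91 [337.28376153 239.29005252] [281.53822769 219.48533518]
0.45 96 [337.68809388 238.21095526] [281.53112594 223.66977184]
0.5 91 [337.45375163 237.74758901] [281.50670593 223.22642702]
0.5 96 [337.86701677 236.58089172] [281.49752113 227.61617375]
```

```bash
python3 - <<'E'
from h import *
P=np.array([495.3,-37.7,40]);e=np.array([np.cos(.185),-np.sin(.185),0]);y=np.array([np.sin(.185),np.cos(.185),0])
def q(c,th,r,n=0):
    L=np.sin(th)*e+np.cos(th)*np.array([0,0,1]);return proj(c,P+r*L+n*np.cross(y,L)).round(1)
w=load("w4")
print("w4 ON: tip96",q(w,-.5,96),"tip90",q(w,-.5,90),"top face +x edge",q(w,-.5,60,12),"lower +x edge",q(w,-.5,36,12))
print("w4 bolts",[proj(w,P-[0,0,3]+a*23*e+b*25.2*y).round(1) for a in(-1,1) for b in (-1,1)])
w=load("w21");print("w21 OFF",q(w,.5,96),q(w,.5,90),"top +x",q(w,.5,60,12),"top -x",q(w,.5,60,-12),"bot -x",q(w,.5,36,-12))
w=load("w17");o=q(w,.5,96);print("w17",o,q(w,.5,90))
crop("w4",260,50,330,170,5,"a1");crop("w21",250,140,320,240,6,"a2")
a=cv2.imread("pics/a1.png");b=cv2.imread("pics/a2.png");o=np.zeros((600,780,3),np.uint8);o[:,:350]=a;o[:600,355:775]=b;cv2.imwrite("pics/ab.png",o)
E
```

```text
w4 ON: tip96 [296.3  65.8] tip90 [295.4  72.2] top face +x edge [290.4 114.3] lower +x edge [288.1 129.8]
w4 bolts [array([260.5, 106.2]), array([317.1, 111.6]), array([256.9, 158.3]), array([311. , 163.3])]
w21 OFF [281.5 227.6] [281.5 222.4] top +x [281.5 207.6] top -x [281.6 188.6] bot -x [281.7 171.8]
w17 [283.3 358.8] [283.2 342.8]
```

View pics/ab.png

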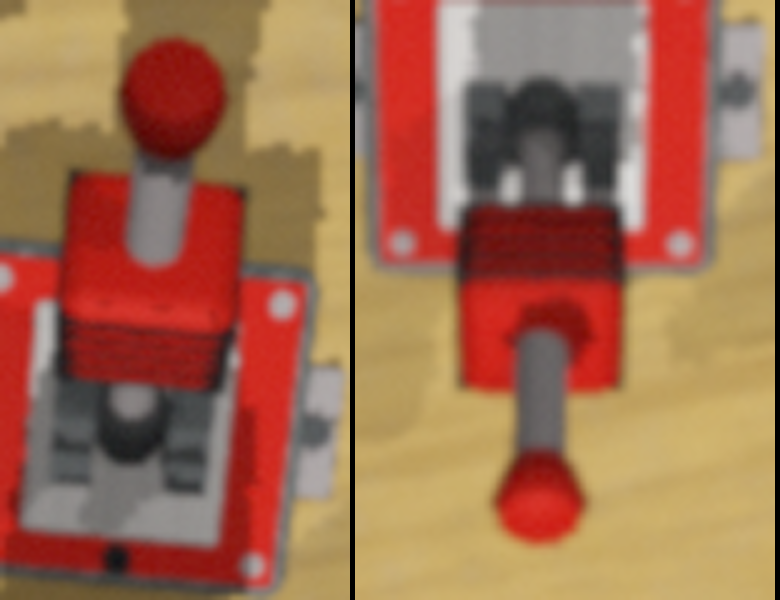

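Both ends agree. The ball centre sits about 91-92 mm from the pivot in the ON and OFF views, so the lever is at 0.50 rad with the collar down. The top view shows the bystanders unmoved and the green lever at ON. I hand in.

```bash
python3 - <<'E'
from cell import bot
print(bot.get_obs()["clock"]);print(bot.close_job())
E
```

```text
24.2
the job is handed in; nothing more can be done
None
```

The red switch is off with its collar down, and the orange candle stands upright on the dark stand beside the green candle. I moved the candle first. Then I lifted the collar about 13 mm, swung the lever over until it met the OFF stop (the force rose to about 17 N), let the collar down and released it. The job was handed in at 24.2 s.

**Last checks:**
- **Lever:** the gripper measured it at 0.50 rad when it met the stop. After release, the first image check put it nearer 0.45 rad, assuming the red ball's centre is 96 mm from the pivot. Images at both ON and OFF put the ball centre at about 91–92 mm, and with that the lever reads 0.50 rad. Triangulating the tip from two views gave 0.53 rad.
- **Collar:** it sits as low on the lever in the pictures as it did at ON, so I take it to be locked. I did not push the lever to test this. While I was lowering it, the gripper stopped about 3 mm farther out than where it first gripped the collar. I put that down to the collar slipping in the fingers.
- **Everything else:** in the last top view the green lever is at ON, the bottles and spool have not moved, and the robot is touching nothing. In the last wrist view both candles stand upright with a clear gap.

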